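Put a pot away through the top half of a split cupboard door

ROBOT

A 7-joint arm with a two-finger parallel gripper is mounted at the origin on a cart in front of the work surface, level with it; the furniture and walls round the work are solid. World frame = base frame: x ahead of the robot, y to its left, z up, the work surface at z = 0. Lengths are in m, angles in rad, forces in N, time in s.
With the tool pointing down it reaches from about 0.425 to 0.925 m from the base axis. Payload 6.8 kg.
Tool frame: the origin (TCP) lies on the centre line of the jaws, within the pads' length; the fingertips stand 8 mm ahead of it and the grasp point (between the pads) lies 11 mm behind it (bot.tips_ahead is the distance from the TCP to the fingertips, in m); z points along the fingers, y is the line along which they close (so a half turn about z gives the same grasp; the last joint's range is limited). The gripper opens to 85 mm and grips with 20 to 120 N. Pads are 22 mm wide; open, the fingers measure 114 mm over their backs; the gripper's body (76 mm by 85 mm) begins 54 mm behind the grasp point. The pads swing forward as they close: fully open they stand 13 mm farther back than shut.
Start: joints at [-0.108, 0.477, 0.022, 1.555, -0.011, 1.109, -0.083], TCP at [0.675, 0, 0.215] pointing down, gripper open.
Joint ranges: [-2.96, 2.96], [-0.34, 2.1], [-1.41, 1.46], [0.24, 2.44], [-1.37, 4.51], [0.17, 1.92], [-2.96, 2.96]. Speed limits (rad/s): [2.39, 2.39, 3.14, 3.14, 3.14, 3.14, 3.14].

INTERFACE

Orientations are given as a unit quaternion [w, x, y, z].
In Python, from station import bot gives the robot as it stands.
- The arm moves only by the tool send_rows, never from a script. Its argument "deltas" is text: rows parted by semicolons, each of 4 numbers parted by spaces: the shift along the tool's x, y, z in m, then the turn about the tool's z in degrees. In form: x y z spin; .... A call has 1 to 5 rows; each row is the pose to reach, as a shift and turn from the pose commanded when the call began, along the tool's axes at that moment; what a row does not reach only later rows make up. A row lasts 1/10 s, in which the tool goes at most 50 mm and 8.59 degrees, less where a joint would pass 70% of its speed; a pose out of reach is approached as far as the arm can. A call with a gripper value outside its range is refused whole. "claw" is the opening, from 0 (shut) to 1 (fully open), set as the call begins (left out, the last holds). The fingers move at their own pace and stop on an object; "force" is the grip in N (left out, the last holds). Time passes only in rows, so rows that repeat a pose let the fingers close. It gives the time, the measured TCP pose, the force, the opening and the grip force at its end, in the units of the state.
- bot.get_obs(): the state, without advancing time (a new reading comes with each control period).
- bot.read_camera(name): name is "scene" or "side" or "wrist"; returns a dict with "img" (384x512x3 uint8, red, green, blue), "depth" (384x512 float32, m along the optical axis (not along the pixel's ray), 0 where there is no reading), "fx", "fy", "cx", "cy" (pixels), "dist_coeffs" ([k1, k2, p1, p2, k3] as OpenCV has them; the pictures are not rectified), "camera_from_world" (4x4, takes a point from world to camera coordinates). Camera axes: x right, y up, looking along -z (the intrinsics and any distortion apply to the point x, -y, -z); pixel columns grow to the right and rows downward; lengths in m; the calibration is good to about 2 mm. A picture is of the moment at which its call begins.
- bot.hand_in(): hands the job in; it is judged then, once.
Trained networks look in a picture, given as the dict that the camera call returned (one of the last four; its "shot" number tells which), for a name from the list of things; names that differ only in an ending like _2 or _b are one class to them, and where a whole thing is asked for, a point or a joint stands for the part that bears it (a point fixed in the world has none). Each returns a list of dicts, best first, with "confidence" (0 to 1); they miss things now and then, are a little off and sometimes report something else, mostly with a low value. They report only what shows in the picture. A call takes as long as a camera call. They do not tell look-alikes from the thing itself.
- bot.masks_of(picture, query): "mask" (384x512 bool, what is visible of it).
- bot.landmark_of(picture, query): "xyz" ([x, y, z] in m, in world coordinates, good to about 4 mm: a listed point, or the origin of a listed thing).
The state is a dict: "t": time; "q": joint angles; "joint_vel": joint speeds; "joint_torque": joint torques, N m; "eef_pos": TCP position; "tool_rot": TCP orientation; "contact_force": force on the tool from outside, world axes, zero at the start; "torque": the same for the moment, N m; "gripper_width": opening from 0.0 (shut) to 1.0 (fully open); "grasp_force": force on a finger pad.
Only numpy, scipy, OpenCV 4.12 (cv2) and the standard library are available. Lean on these libraries where they do the work, as an engineer would, in place of code of your own. Each camera call takes 0.05 s, during which the arm holds its last target. There are 200 camera calls.

TASK

Put the empty terracotta pot that stands near the white mug away in the small wooden cupboard: slide back the bolt of the top half of its split door, swing that half wide open, and stand the pot upright on the shelf behind it. Then shut the top half and push its bolt fully home again. The bottom half of the door must stay shut and bolted all the time, and the mug, marker, wooden modelling tool and jar stay where they are.

Things in the scene. Friction and masses are not known exactly. Their poses are not given: they have to be found in the camera images.
- sill (a point): Middle of the front edge of the shelf in a fixed wooden cupboard (160 deep, 235 wide, 190 mm high), 90 mm above the worktop, level with the top of the door's bottom half. x axis into the cupboard, y to its hinge side (left from the robot), z up; x = 0 is the inner face of both shut half doors. Hatch: y -85 to +85 mm, shelf 145 mm deep, 85 mm clear below the roof.
- roof_edge (a point): Middle of the upper front edge of the cupboard's roof (10 mm thick): at (60, 0, 95) mm in the sill's frame, same axes. The roof stops here, so an open gap 60 mm deep and 170 mm wide lies between it and the top half door; fingers can go down behind the door there. The pot is too wide for the gap.
- top_half_hinge (a point): Point on the upright hinge axis of the top half door, at its top edge. In the sill's frame it is fixed at (-14, +90, 100) mm, in the plane of the door's outer face. Its axes turn with the door: x from the outer to the inner face, -y along the door to its free edge.
- top_half (a joint): Opening angle of the top half door about its hinge on the left (rad): 0 shut, grows as the free right edge swings out toward the robot, to 2.2. Wooden board 178 wide, 100 high, 14 mm thick; moves with under 1 N and stays where left. No handle: hook it behind its top edge from the roof gap, push it shut on its outer face.
- top_half_edge (a point): Point on the top edge of the top half door, in the middle of its thickness, 8 mm from its free (right) end, 100 mm above the shelf. Axes as for top_half_hinge.
- top_half_bolt (a joint): Travel of the top half's steel barrel bolt (m): 0 fully home in the staple on the frame, grows as it is drawn back toward the hinge, to 0.032; the door is free from 0.020 on. Needs about 2 N, stays where left. The staple is at y -106 to -120 mm in the sill's frame, out to x = -32 mm.
- top_half_bolt_knob (a point): Ball end (15 mm) of the bolt's knob, a pin 11 mm thick standing straight out to 50 mm from the top half's outer face. The ball's centre is 42 mm from the face, 25 mm above the shelf; 130 mm from the hinge axis with the bolt home, 98 mm drawn. Rod and guides are 14 mm proud of the face, 7 mm up and down, from 75 mm off the hinge to the free edge. Draws along +y.
- bottom_half (a joint): Opening angle of the bottom half door (75 mm high, same width and hinge side), 0 shut. To stay shut.
- bottom_half_bolt (a joint): Travel of the bottom half's bolt (same make, 68 mm lower than the top one), 0 fully home. To be left alone.
- pot_centre (a point): Centre, half-way up, of the small empty terracotta pot: 62 mm high; rim 64 mm in outside diameter over its upper 18 mm, tapering below from 56 mm down. 0.12 kg. It stands upright on the worktop and can be taken across its rim from above. z is its own upright axis. It and the mug may have swapped places.
- enamel_mug: White enamel mug without a handle, 76 mm wide and high, origin under its centre. A bystander.
- marker: Blue and white marker pen, 135 mm long, 16 mm thick, lying down; origin under its middle. A bystander.
- wood_tool: Pale wooden modelling tool, 196 mm long, 10 mm thick, lying down; origin under its middle. A bystander.
- soap_jar: Brown jar with a black lid, 62 mm wide, 86 mm high, origin under its centre. A bystander.
Not all that is in view belongs to the job. Several things look just like the part that bears pot_centre: the one meant starts nearest to the robot's base.

How it is judged:
On the way, in this order (a step that is already met when the one before it is completed fails the run):
1. the top half's bolt is drawn back at least 21 mm, clear of its staple (value of joint top_half_bolt above 0.021 m), for 0.1 s.
2. the top half is swung wide open (over 1.2 rad) (value of joint top_half above 1.2 rad), for 0.2 s.
3. the pot stands upright on the shelf inside the hatch (x of pot_centre in the frame of sill between 0.022 and 0.12 m and z of pot_centre in the frame of sill between 0.022 and 0.04 m and angle between pot_centre's own z axis and vertical below 0.2 rad and y of pot_centre in the frame of sill between -0.06 and 0.06 m), for 0.1 s.
4. the top half is shut again (value of joint top_half below 0.05 rad), for 0.1 s.
5. the top half's bolt is pushed home (value of joint top_half_bolt below 0.007 m), for 0.1 s.
At the end, for the whole second after the job is handed in: The pot stands upright (within 0.2 rad) and at rest on the shelf inside the cupboard, the top half is shut (within 0.05 rad) with its bolt within 7 mm of fully home, and the bottom half is shut and its bolt within 7 mm of home (all of step 3 and linear speed of clay_pot below 0.02 m/s and value of joint each of top_half, bottom_half below 0.05 rad and value of joint each of top_half_bolt, bottom_half_bolt below 0.007 m); the robot touches nothing.
It fails at once if the bottom half is opened (over 0.05 rad) or its bolt drawn (over 10 mm) (value of joint bottom_half above 0.05 rad or value of joint bottom_half_bolt above 0.01 m).
It fails at once if the mug, marker, wooden tool or jar is moved more than 30 mm (distance of any of enamel_mug, marker, wood_tool, soap_jar from where it was at the start of the episode above 0.03 m).
It also fails if it takes over 72 s, if anything falls off the work surface, if the arm or the gripper's body presses on something with over 40 N, if the wrist force passes 120 N, or if a joint passes its speed limit or range.

## Working session

There is one attempt and no reset: what is moved stays moved. The work goes in short steps, Python scripts to look and compute and a tool call to move; the robot and the scene stay as the last step left them, time stands still between calls to the robot, and variables do not carry over. Pictures are saved under pics/ and viewed, at most 10 in all, crops included, and the job is handed in when it is done.

Besides the shell and the picture viewer there is one more tool, called after ">>>" as a command line: name --argument value ..., lists and objects as JSON in quotes. send_rows: Moves the arm, as the interface text tells. Its arguments: {"type":"object","properties":{"deltas":{"type":"string"},"claw":{"type":"number"},"force":{"type":"number"}},"required":["deltas"]}

```bash
mkdir -p pics; ls
cat > h.py <<'E'
import numpy as np, cv2
from station import bot
def save(p,n): cv2.imwrite(f'pics/{n}.png',cv2.cvtColor(p['img'],cv2.COLOR_RGB2BGR))
def world(p,uv):
    "pixels (n,2) -> world points using depth"
    uv=np.asarray(uv,float).reshape(-1,2)
    K=np.array([[p['fx'],0,p['cx']],[0,p['fy'],p['cy']],[0,0,1]])
    n=cv2.undistortPoints(uv[:,None],K,np.array(p['dist_coeffs']))[:,0]
    d=p['depth'][uv[:,1].astype(int),uv[:,0].astype(int)]
    c=np.c_[n[:,0]*d,-n[:,1]*d,-d,np.ones(len(d))]
    return (c@np.linalg.inv(p['camera_from_world']).T)[d>0,:3]
E
python3 - <<'E'
from h import *
np.set_printoptions(precision=4,suppress=True)
o=bot.get_obs();print(o['t'],o['eef_pos'],o['tool_rot'],o['contact_force'])
for c in ['scene','side']:
    p=bot.read_camera(c);save(p,c+'0')
    for q in ['sill','roof_edge','top_half_hinge','top_half_edge','top_half_bolt_knob','pot_centre','enamel_mug','marker','wood_tool','soap_jar']:
        print(c,q,[(np.round(r['xyz'],4),round(r['confidence'],2)) for r in bot.landmark_of(p,q)][:4])
a=[cv2.imread(f'pics/{c}0.png') for c in('scene','side')]
cv2.imwrite('pics/both.png',cv2.resize(np.vstack(a),(400,600)))
E
```

```text
pics
0.0 [ 0.6744 -0.      0.2136] [-0.0006  0.7071  0.7071 -0.0007] [0.1032 0.7572 0.5624]
scene sill [(array([0.5983, 0.1355, 0.0875]), 0.86)]
scene roof_edge [(array([0.6586, 0.1288, 0.1896]), 0.83)]
scene top_half_hinge [(array([0.5914, 0.2269, 0.1881]), 0.69)]
scene top_half_edge [(array([0.5788, 0.0573, 0.1881]), 0.73)]
scene top_half_bolt_knob [(array([0.5322, 0.1081, 0.1144]), 0.65)]
scene pot_centre [(array([ 0.521 , -0.3679,  0.0311]), 0.78), (array([ 0.6855, -0.0452,  0.0292]), 0.71), (array([ 0.4798, -0.1502,  0.0277]), 0.69), (array([ 0.5793, -0.0902,  0.0326]), 0.62)]
scene enamel_mug [(array([ 0.5912, -0.2576,  0.0002]), 0.62)]
scene marker [(array([0.4532, 0.048 , 0.0034]), 0.61)]
scene wood_tool [(array([0.4639, 0.2466, 0.0032]), 0.49)]
scene soap_jar [(array([0.601 , 0.3888, 0.0025]), 0.95), (array([ 0.4812, -0.1498,  0.025 ]), 0.5)]
side sill [(array([0.5974, 0.1396, 0.0892]), 0.68)]
side roof_edge [(array([0.6598, 0.129 , 0.1871]), 0.95), (array([0.5958, 0.1403, 0.089 ]), 0.65)]
side top_half_hinge []
side top_half_edge [(array([0.5802, 0.0628, 0.1904]), 0.9)]
side top_half_bolt_knob [(array([0.5349, 0.1056, 0.1149]), 0.55)]
side pot_centre [(array([ 0.4747, -0.1525,  0.0296]), 0.83), (array([ 0.5845, -0.0909,  0.0333]), 0.73), (array([ 0.5246, -0.3683,  0.0276]), 0.73)]
side enamel_mug [(array([ 0.5996, -0.2596,  0.0024]), 0.87)]
side marker [(array([ 0.4499,  0.048 , -0.0017]), 0.72)]
side wood_tool [(array([0.4669, 0.2466, 0.    ]), 0.72)]
side soap_jar [(array([0.5994, 0.3927, 0.0005]), 0.64), (array([ 0.4778, -0.1514,  0.0265]), 0.23)]
```

View pics/scene0.png

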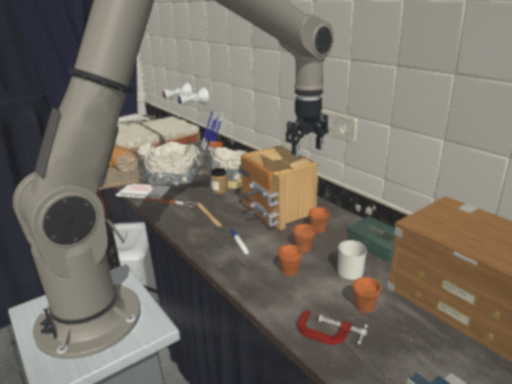

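View pics/side0.png

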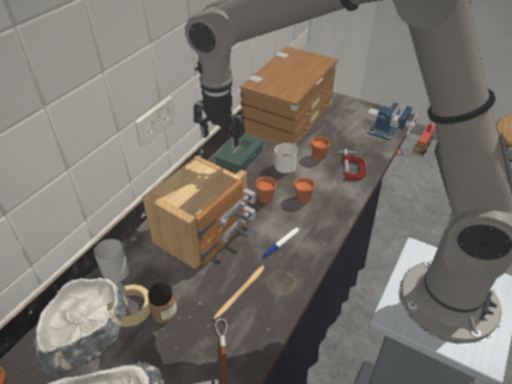

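The scene shows the cupboard at about (280,185) with its door and bolts facing the robot. The nearest look-alike pot is at (290,260), and the side view agrees, so the target pot is at about (0.477,-0.151). Next I'll fit the cupboard's pose.

Run:
```python
from h import *
from scipy.optimize import least_squares
np.set_printoptions(precision=4,suppress=True)
L={'sill':(0,0,0),'roof_edge':(60,0,95),'top_half_hinge':(-14,90,100),'top_half_edge':(-7,-80,100),'top_half_bolt_knob':(-56,-40,25)}
A=[];B=[]
for c in ['scene','side']:
    p=bot.read_camera(c)
    for q,v in L.items():
        for r in bot.landmark_of(p,q)[:1]: A.append(np.array(v)/1e3);B.append(r['xyz'])
    for q in ['top_half']:
        for r in bot.masks_of(p,q)[:1]:
            m=cv2.erode(r['mask'].astype('uint8'),np.ones((3,3)));vu=np.argwhere(m)
            w=world(p,vu[:,::-1]); w=w[(w[:,2]>.13)&(w[:,2]<.18)]
            print(c,len(w),w.mean(0),w.std(0)); l=cv2.fitLine(w[:,:2].astype('f4'),cv2.DIST_HUBER,0,1e-4,1e-4).ravel()
            s=np.sign(l[1]);print('yaw from face',np.degrees(np.arctan2(-l[0]*s,l[1]*s)),l)
    for r in bot.masks_of(p,'pot_centre'):
        w=world(p,np.argwhere(r['mask'])[:,::-1])
        if len(w) and np.hypot(*(np.median(w,0)[:2]-[.477,-.151]))<.05:
            t=w[w[:,2]>.05];print('pot rim',t[:,:2].min(0),t[:,:2].max(0),cv2.minEnclosingCircle(t[:,:2].astype('f4')),t[:,2].max())
A=np.array(A);B=np.array(B)
def T(u):c,s=np.cos(u[3]),np.sin(u[3]);return A@np.array([[c,s,0],[-s,c,0],[0,0,1]])+u[:3]
f=least_squares(lambda u:(T(u)-B).ravel(),[.6,.13,.09,-.1],loss='soft_l1',f_scale=.004)
print(f.x,np.degrees(f.x[3]));print((T(f.x)-B)*1e3)
```

```text
scene 435 [0.5803 0.128  0.1547] [0.0057 0.0524 0.0143]
yaw from face -6.0425973 [0.1053 0.9944 0.5814 0.139 ]
pot rim [ 0.4446 -0.1837] [ 0.5076 -0.1198] ((0.4769613742828369, -0.15242792665958405), 0.03289157152175903) 0.06449532473216413
side 666 [0.5807 0.1535 0.1554] [0.0059 0.0523 0.0142]
yaw from face -6.020085 [0.1049 0.9945 0.5807 0.1535]
pot rim [ 0.4421 -0.187 ] [ 0.5071 -0.1174] ((0.47604918479919434, -0.15257424116134644), 0.03535124659538269) 0.06536552744939861
[ 0.5967  0.138   0.091  -0.0776] -4.4456413887479
[[ -1.4385   4.0915   4.7694]
 [123.1798 -15.4941 189.4694]
 [  2.3815   0.8747   0.8694]
 [-42.4706  43.3525 -72.1306]
 [  0.7615  -4.2085   0.3694]
 [ -3.819    0.8407  -2.6306]
 [ -1.9202  -1.0941  -1.9306]
 [  3.6815   2.3747  -0.7306]
 [  0.3294  -3.7475   0.3694]]
```

>>> send_rows --deltas "0.02 -0.03 -0.015 8;0.04 -0.06 -0.02 16;0.065 -0.09 -0.02 24;0.09 -0.12 -0.02 32;0.104 -0.142 -0.02 40" --claw 0.4

```text
t: 2.4
eef_pos: [0.5311, 0.1064, 0.2347]
tool_rot: [-0.001, 0.907, 0.421, 0.0]
contact_force: [0.7, 0.1, -0.3]
gripper_width: 0.396
grasp_force: 0.0
```

>>> send_rows --deltas "0 0 0 8;0 0 0 16;0 0 0 24;0 0 0 32;0 0 0 40"

```text
t: 2.9
eef_pos: [0.533, 0.1041, 0.2348]
tool_rot: [-0.0, 0.996, 0.084, 0.0]
contact_force: [-0.1, 0.5, 0.1]
gripper_width: 0.401
grasp_force: 0.0
```

>>> send_rows --deltas "0 0 0 8;0 0 0 16;0 0 0 16;0 0 0 16"

```text
t: 3.3
eef_pos: [0.533, 0.1041, 0.2347]
tool_rot: [-0.0, 0.999, -0.05, 0.0]
contact_force: [-0.1, -0.5, -0.9]
gripper_width: 0.405
grasp_force: 0.0
```

```bash
cat >> h.py <<'E'
S=np.array([.596,.137,.090]);Y=np.radians(-6.03)
RC=np.array([[np.cos(Y),-np.sin(Y),0],[np.sin(Y),np.cos(Y),0],[0,0,1]])
def cup(w): return (np.atleast_2d(w)-S)@RC
def rot(q): w,x,y,z=q; from scipy.spatial.transform import Rotation as Q; return Q.from_quat([x,y,z,w]).as_matrix()
def show():
    o=bot.get_obs();print('t',round(o['t'],2),'cup mm',np.round(cup(o['eef_pos'])*1e3,1),'tool in cup\n',np.round(RC.T@rot(o['tool_rot']),3),'F',np.round(o['contact_force'],1),o['gripper_width'])
E
python3 - <<'E'
from h import *
show()
for c in ['wrist','scene','side']:
    p=bot.read_camera(c)
    if c=='wrist':save(p,'w1')
    for q in ['top_half_bolt_knob','top_half_edge','roof_edge','sill']:
        print(c,q,[(np.round(cup(r['xyz'])*1e3,1),round(r['confidence'],2)) for r in bot.landmark_of(p,q)][:2])
E
```

```text
t 3.3 cup mm [[-59.2 -39.3 144.7]] tool in cup
 [[ 1.     0.004  0.   ]
 [ 0.004 -1.     0.   ]
 [ 0.    -0.    -1.   ]] F [-0.1 -0.5 -0.9] 0.40511085090320686
wrist top_half_bolt_knob [(array([[-58.4, -39. ,  24.9]]), 0.78)]
wrist top_half_edge [(array([[ -6. , -75.3,  99.8]]), 0.87), (array([[ 0.6,  3. , -0.7]]), 0.19)]
wrist roof_edge [(array([[58.9, -3.2, 94.3]]), 0.72)]
wrist sill [(array([[-0.1,  2.7, -3.1]]), 0.83)]
scene top_half_bolt_knob [(array([[-59.2, -38.5,  24.8]]), 0.63), (array([[ -6.5, -77.4,  98.4]]), 0.33)]
scene top_half_edge [(array([[ -6.2, -78. ,  98.7]]), 0.84)]
scene roof_edge [(array([[61.6, -0.7, 98.1]]), 0.96)]
scene sill [(array([[ 3.5, -2.9, -3.4]]), 0.63), (array([[-130.8, -103.4,  -88.8]]), 0.44)]
side top_half_bolt_knob [(array([[-55.2, -39.9,  24.9]]), 0.42)]
side top_half_edge [(array([[ -8.3, -80.7, 100.8]]), 0.59), (array([[ -88.4, -297.4,  -62.4]]), 0.3)]
side roof_edge [(array([[64.1, -1.4, 94.5]]), 0.63)]
side sill [(array([[-0.1,  4.6, -2.4]]), 0.96)]
```

View pics/w1.png

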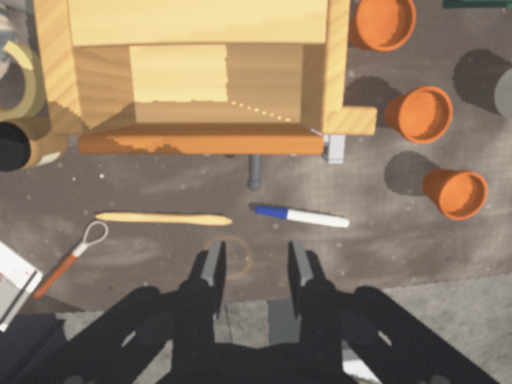

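The wrist view shows the knob at (255,185), midway between the jaws. I'll lower over it with a loose straddle and draw it.

>>> send_rows --deltas "-0.003 0 0.04 0;-0.003 0 0.08 0;-0.003 0 0.105 0;-0.003 0 0.119 0;-0.003 0 0.119 0"

```text
t: 4.55
eef_pos: [0.529, 0.104, 0.1141]
tool_rot: [0.001, 0.999, -0.052, -0.001]
contact_force: [0.1, 0.0, -0.0]
gripper_width: 0.4
grasp_force: 0.0
```

>>> send_rows --deltas "0 -0.01 0 0;0 -0.018 0 0;0 -0.026 0 0;0 -0.034 0 0;0 -0.039 0 0"

```text
t: 5.05
eef_pos: [0.5344, 0.1446, 0.1161]
tool_rot: [-0.0, 0.999, -0.052, 0.0]
contact_force: [0.4, 0.3, -0.4]
gripper_width: 0.401
grasp_force: 0.0
```

>>> send_rows --deltas "0 0 0 0;0 0 0 0"

```text
t: 5.25
eef_pos: [0.5341, 0.143, 0.1156]
tool_rot: [0.0, 0.999, -0.052, -0.0]
contact_force: [0.0, -0.9, -0.2]
gripper_width: 0.404
grasp_force: 0.0
```

Run:
```python
from h import *
show()
for c in ['wrist','scene','side']:
    p=bot.read_camera(c)
    for q in ['top_half_bolt_knob']:
        print(c,q,[(np.round(cup(r['xyz'])*1e3,1),round(r['confidence'],2)) for r in bot.landmark_of(p,q)][:2])
```

```text
t 5.25 cup mm [[-62.2  -0.5  25.6]] tool in cup
 [[ 1.     0.001 -0.   ]
 [ 0.001 -1.    -0.   ]
 [-0.     0.    -1.   ]] F [ 0.  -0.9 -0.2] 0.40382242094529297
wrist top_half_bolt_knob [(array([[-55.5, -38.9,  20.5]]), 0.65)]
scene top_half_bolt_knob []
side top_half_bolt_knob [(array([[-53.6, -37.5,  26.9]]), 0.45)]
```

Run:
```python
from h import *
a=bot.read_camera('wrist');b=bot.read_camera('side');save(a,'w2')
i=cv2.imread('pics/w2.png'); s=cv2.cvtColor(b['img'],cv2.COLOR_RGB2BGR)[130:290,140:300]
cv2.imwrite('pics/w2s.png',np.hstack([cv2.resize(i,(400,300)),cv2.resize(s,(300,300),interpolation=cv2.INTER_CUBIC)]))
```

```text
(no output)
```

View pics/w2s.png

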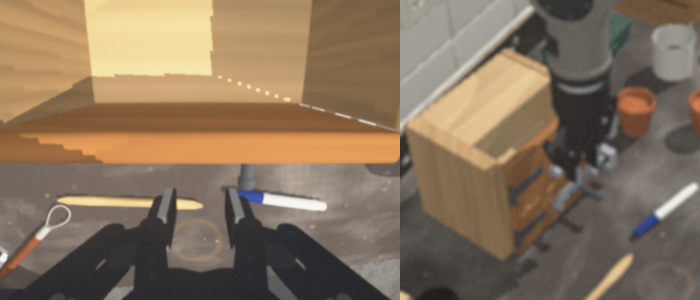

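The wrist view shows the knob at (248,175), just outside the right finger. The retracted open tips passed over it, so I'll push with shut fingers, lower, from the right.

>>> send_rows --deltas "0 0 -0.045 0;0.001 0.03 -0.05 0;0.002 0.066 -0.05 0;0.002 0.068 -0.05 0;0.002 0.068 -0.05 0" --claw 0

```text
t: 6.15
eef_pos: [0.5289, 0.0742, 0.1657]
tool_rot: [-0.0, 0.999, -0.054, 0.0]
contact_force: [-0.1, 1.3, 0.3]
gripper_width: 0.001
grasp_force: 0.0
```

>>> send_rows --deltas "0 0 0.025 0;0 0 0.045 0;0 0 0.056 0;0 0 0.056 0"

```text
t: 6.55
eef_pos: [0.5278, 0.076, 0.1081]
tool_rot: [0.0, 0.999, -0.052, -0.002]
contact_force: [0.2, 0.7, 0.5]
gripper_width: -0.001
grasp_force: 0.0
```

>>> send_rows --deltas "0 -0.01 0 0;0 -0.016 0 0;0 -0.022 0 0;0 -0.022 0 0"

```text
t: 6.95
eef_pos: [0.5318, 0.0989, 0.1102]
tool_rot: [-0.001, 0.999, -0.051, 0.001]
contact_force: [0.3, -0.1, 0.4]
gripper_width: -0.001
grasp_force: 0.0
```

Run:
```python
from h import *
show();print(bot.tips_ahead)
for c in ['wrist','side']:
    p=bot.read_camera(c)
    for q in ['top_half_bolt_knob']:
        print(c,q,[(np.round(cup(r['xyz'])*1e3,1),round(r['confidence'],2)) for r in bot.landmark_of(p,q)][:2])
```

```text
t 6.95 cup mm [[-59.8 -44.6  20.2]] tool in cup
 [[ 1.     0.003  0.001]
 [ 0.003 -1.     0.001]
 [ 0.001 -0.001 -1.   ]] F [ 0.3 -0.1  0.4] -0.0005736031555939125
0.008
wrist top_half_bolt_knob [(array([[-54.5, -38.5,  23.9]]), 0.55)]
side top_half_bolt_knob [(array([[-55.2, -38.8,  24. ]]), 0.6), (array([[63.9, -0.4, 95.8]]), 0.39)]
```

Run:
```python
from h import *
a=bot.read_camera('wrist');b=bot.read_camera('side');save(a,'w3')
i=cv2.imread('pics/w3.png')[150:330,150:390]; s=cv2.cvtColor(b['img'],cv2.COLOR_RGB2BGR)[160:260,190:290]
cv2.imwrite('pics/w3s.png',np.hstack([cv2.resize(i,(400,300)),cv2.resize(s,(300,300),interpolation=cv2.INTER_CUBIC)]))
```

```text
(no output)
```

View pics/w3s.png

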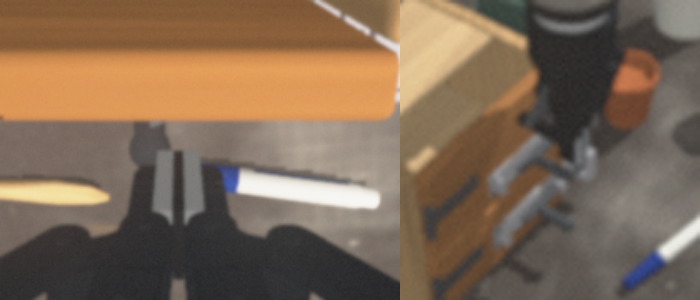

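Wrist view: the ball at (150,150) is just left of the shut fingertips (180,155), so they are at or near contact. I'll push on.

>>> send_rows --deltas "0 -0.006 0 0;0 -0.012 0 0;0 -0.017 0 0;0 -0.017 0 0"

```text
t: 7.65
eef_pos: [0.5331, 0.1154, 0.1096]
tool_rot: [-0.0, 0.999, -0.051, 0.0]
contact_force: [0.6, 0.6, 0.1]
gripper_width: -0.001
grasp_force: 0.0
```

Run:
```python
from h import *
show()
a=bot.read_camera('wrist');b=bot.read_camera('side');save(a,'w4')
for p in(a,b):print([(np.round(cup(r['xyz'])*1e3,1),round(r['confidence'],2)) for r in bot.landmark_of(p,'top_half_bolt_knob')][:2])
i=cv2.imread('pics/w4.png')[150:330,150:390]; s=cv2.cvtColor(b['img'],cv2.COLOR_RGB2BGR)[160:260,190:290]
cv2.imwrite('pics/w4s.png',np.hstack([cv2.resize(i,(400,300)),cv2.resize(s,(300,300),interpolation=cv2.INTER_CUBIC)]))
```

```text
t 7.65 cup mm [[-60.3 -28.   19.6]] tool in cup
 [[ 1.     0.002  0.   ]
 [ 0.002 -1.     0.001]
 [ 0.    -0.001 -1.   ]] F [0.6 0.6 0.1] -0.001293058488066388
[(array([[-56.2, -38.7,  22.8]]), 0.55)]
[(array([[ 1.3,  2.8, -1.6]]), 0.66), (array([[-54.7, -38. ,  24.6]]), 0.49)]
```

View pics/w4s.png

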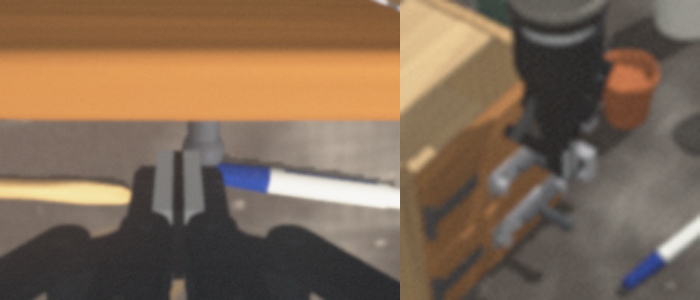

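The knob at (205,145) has not moved; the fingers passed it again. I'll measure the fingertips and knob from depth.

Run:
```python
from h import *
np.set_printoptions(precision=1,suppress=True)
p=bot.read_camera('wrist')
C=np.linalg.inv(p['camera_from_world'])
print('cam',cup(C[:3,3])*1e3,'look',RC.T@-C[:3,2])
for n,uvs in dict(finger=[(250,242),(250,246),(250,252),(266,242),(266,246),(266,252)],ball=[(272,226),(275,234),(276,238),(277,244),(279,248)]).items():
    for u in uvs: print(n,u,cup(world(p,[u]))*1e3)
# where TCP & tips should project
K=np.array([[p['fx'],0,p['cx']],[0,p['fy'],p['cy']],[0,0,1]])
o=bot.get_obs()
for nm,w in dict(tcp=o['eef_pos'],tip=o['eef_pos']+rot(o['tool_rot'])[:,2]*.008,knob=S+RC@[-.056,-.04,.025]).items():
    c=(p['camera_from_world']@np.r_[w,1])[:3]*[1,-1,-1]
    print(nm,cv2.projectPoints(c[None],np.zeros(3),np.zeros(3),K,np.array(p['dist_coeffs']))[0].ravel())
```

```text
cam [[ 20.9 -30.9 179.5]] look [-0.3 -0.  -0.9]
finger (250, 242) [[-49.4 -27.6  43.1]]
finger (250, 246) [[-49.2 -27.7  48. ]]
finger (250, 252) [[-49.2 -27.8  54.1]]
finger (266, 242) [[-48.7 -35.9  44.5]]
finger (266, 246) [[-49.5 -35.9  47.2]]
finger (266, 252) [[-48.9 -35.6  54.5]]
ball (272, 226) [[-46.  -39.7  30.2]]
ball (275, 234) [[-51.  -41.5  30.2]]
ball (276, 238) [[-53.1 -42.1  31. ]]
ball (277, 244) [[-56.6 -42.7  31.5]]
ball (279, 248) [[-119.5  -53.7  -80. ]]
tcp [254.4 240. ]
tip [254.5 234.3]
knob [271.7 237.8]
```

Run:
```python
from h import *
np.set_printoptions(precision=1,suppress=True)
vu=np.argwhere(np.ones((384,512),bool))[:,::-1]
for c in ['side','scene']:
    p=bot.read_camera(c); w=cup(world(p,vu))*1e3
    k=(abs(w[:,0]+60)<20)&(abs(w[:,1]+28)<22)&(w[:,2]>-30)&(w[:,2]<110); v=w[k]
    v=v[np.argsort(v[:,2])];print(c,len(v));print(v[:60:3])
    if c=='side': cv2.imwrite('pics/s5.png',cv2.resize(cv2.cvtColor(p['img'],cv2.COLOR_RGB2BGR)[150:250,200:300],(600,600),interpolation=cv2.INTER_CUBIC))
```

```text
side 195
[[-53.2 -34.5  20.8]
 [-40.3 -34.1  24.8]
 [-67.2 -38.3  26.1]
 [-59.8 -30.5  28.1]
 [-70.1 -25.7  38.5]
 [-69.8 -26.3  41.5]
 [-53.5 -21.9  42.8]
 [-73.1 -35.   43.8]
 [-75.9 -31.2  44.9]
 [-71.9 -23.6  48.8]
 [-64.  -17.   49.6]
 [-60.1 -17.8  50.3]
 [-69.5 -18.3  51.7]
 [-71.5 -41.7  52.2]
 [-76.4 -26.3  53. ]
 [-73.4 -26.1  55.1]
 [-54.8 -20.7  55.8]
 [-68.  -16.2  56.3]
 [-70.2 -26.2  56.7]
 [-70.3 -43.4  57.4]]
scene 185
[[-57.8 -42.   20.6]
 [-50.9 -42.5  22.3]
 [-46.5 -41.   23.9]
 [-58.2 -43.   24.5]
 [-64.8 -42.6  26.1]
 [-49.1 -39.6  27.4]
 [-59.  -44.8  28.8]
 [-48.4 -44.6  29.2]
 [-56.4 -40.4  29.7]
 [-57.2 -35.7  31.5]
 [-64.1 -35.9  36.8]
 [-56.6 -35.2  37.9]
 [-71.  -29.9  39.6]
 [-65.9 -39.7  42.1]
 [-73.7 -28.9  43.3]
 [-72.4 -26.6  45.4]
 [-67.1 -42.2  46.7]
 [-62.2 -39.7  47.8]
 [-70.2 -35.6  48.3]
 [-55.9 -41.1  50. ]]
```

View pics/s5.png

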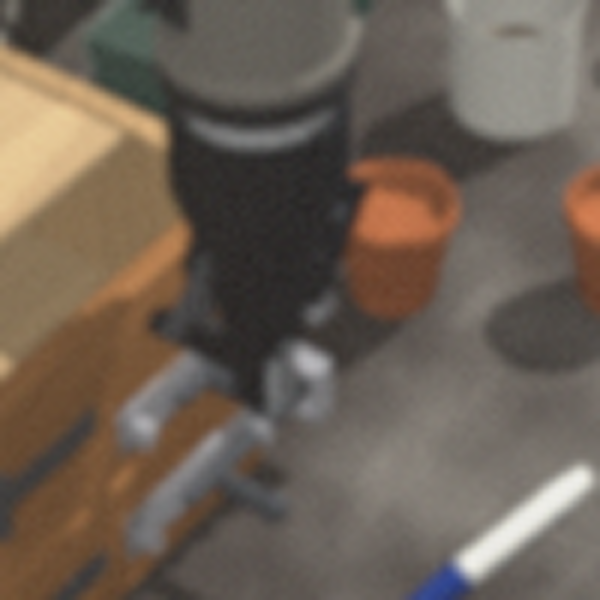

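The side view puts the fingertips just above the knob. Depth has them at z≈38 mm, about 26 mm higher than the stated TCP offset implies, so I'll allow for that. I'll back off right, go 22 mm lower and push again.

>>> send_rows --deltas "-0.001 0.02 0 0;-0.001 0.04 0 0;-0.001 0.044 0.005 0;-0.001 0.044 0.015 0;-0.001 0.044 0.022 0"

```text
t: 8.5
eef_pos: [0.5272, 0.0714, 0.0865]
tool_rot: [-0.0, 0.999, -0.052, -0.0]
contact_force: [-0.2, -0.7, -0.3]
gripper_width: -0.002
grasp_force: 0.0
```

>>> send_rows --deltas "0 -0.01 0 0;0 -0.02 0 0;0 -0.028 0 0;0 -0.034 0 0;0 -0.038 0 0"

```text
t: 9.0
eef_pos: [0.5314, 0.1092, 0.0877]
tool_rot: [-0.0, 0.999, -0.052, -0.0]
contact_force: [-0.9, -2.0, -0.5]
gripper_width: 0.0
grasp_force: 0.7
```

Run:
```python
from h import *
show()
for c in ['wrist','side','scene']:
    p=bot.read_camera(c)
    print([(np.round(cup(r['xyz'])*1e3,1),round(r['confidence'],2)) for r in bot.landmark_of(p,'top_half_bolt_knob')][:2])
```

```text
t 9.0 cup mm [[-61.3 -34.4  -2.3]] tool in cup
 [[ 1.     0.002 -0.   ]
 [ 0.002 -1.     0.   ]
 [-0.    -0.    -1.   ]] F [-0.9 -2.  -0.5] 0.00048230240959561073
[(array([[-53.9, -15.4,  23.7]]), 0.65)]
[(array([[-55. , -12.1,  25. ]]), 0.67)]
[(array([[-57.1, -14.5,  25.8]]), 0.55)]
```

The bolt is drawn about 26 mm. I'll add 3 mm, back off, rise, and go behind the door.

>>> send_rows --deltas "0 -0.003 0 0;0 0.002 0 0;0 0.01 0 0;0 0.01 -0.04 0;0 0.01 -0.08 0"

```text
t: 9.8
eef_pos: [0.5293, 0.0966, 0.1676]
tool_rot: [0.001, 0.999, -0.053, -0.001]
contact_force: [1.7, 0.5, 0.3]
gripper_width: -0.003
grasp_force: 0.0
```

>>> send_rows --deltas "0 0 -0.04 0;0.03 0.005 -0.04 0;0.06 0.01 -0.04 0;0.087 0.012 -0.04 0;0.087 0.012 -0.04 0"

```text
t: 10.3
eef_pos: [0.6183, 0.0749, 0.2075]
tool_rot: [0.001, 0.999, -0.054, 0.001]
contact_force: [-1.1, -0.3, -0.7]
gripper_width: 0.002
grasp_force: 0.0
```

Run:
```python
from h import *
show()
p=bot.read_camera('side')
for q in ['top_half_bolt_knob','top_half_edge']:print([(np.round(cup(r['xyz'])*1e3,1),round(r['confidence'],2)) for r in bot.landmark_of(p,q)][:2])
# arc: finger centre path in cup frame
for f in np.arange(0,2.11,.15):
    u=np.array([-np.sin(f),-np.cos(f)]);n=np.array([np.cos(f),-np.sin(f)])
    q=np.array([-14,90])+145*u+(14+13)*n;print(round(f,2),np.round(q,0))
```

```text
t 10.3 cup mm [[ 28.7 -59.4 117.5]] tool in cup
 [[ 1.    -0.002  0.002]
 [-0.002 -1.    -0.001]
 [ 0.002  0.001 -1.   ]] F [-1.1 -0.3 -0.7] 0.0015502647201813002
[(array([[  43.6, -390. ,  -89. ]]), 0.58), (array([[-54.1, -13.5,  21. ]]), 0.55)]
[(array([[ -4.3, -77. , 101.9]]), 0.86)]
0.0 [ 13. -55.]
0.15 [ -9. -57.]
0.3 [-31. -57.]
0.45 [-53. -52.]
0.6 [-74. -45.]
0.75 [-93. -34.]
0.9 [-111.  -21.]
1.05 [-126.   -6.]
1.2 [-139.   12.]
1.35 [-150.   32.]
1.5 [-157.   53.]
1.65 [-161.   75.]
1.8 [-161.   97.]
1.95 [-159.  119.]
2.1 [-153.  140.]
```

>>> send_rows --deltas "0 0 0.04 0;0 0 0.07 0;-0.016 0 0.07 0;-0.038 -0.002 0.07 0;-0.06 -0.002 0.07 0"

```text
t: 10.95
eef_pos: [0.5544, 0.0859, 0.1373]
tool_rot: [-0.0, 0.999, -0.052, -0.0]
contact_force: [0.3, 0.7, -0.2]
gripper_width: 0.0
grasp_force: 0.2
```

>>> send_rows --deltas "-0.022 -0.005 0 0;-0.043 -0.012 0 0;-0.062 -0.023 0 0;-0.08 -0.036 0 0;-0.095 -0.051 0 0"

```text
t: 11.45
eef_pos: [0.465, 0.1462, 0.1378]
tool_rot: [-0.0, 0.999, -0.052, -0.0]
contact_force: [0.7, -0.2, 0.4]
gripper_width: -0.002
grasp_force: 0.2
```

>>> send_rows --deltas "-0.013 -0.018 0 0;-0.024 -0.038 0 0;-0.031 -0.059 0 0;-0.035 -0.081 0 0;-0.035 -0.103 0 0"

```text
t: 11.95
eef_pos: [0.4412, 0.2527, 0.1378]
tool_rot: [0.0, 0.999, -0.052, -0.0]
contact_force: [0.4, -1.2, 0.6]
gripper_width: -0.0
grasp_force: 0.2
```

>>> send_rows --deltas "0.001 -0.015 0 0;0.002 -0.03 0 0;0.002 -0.03 0 0;0.002 0 0 0;0.002 0.03 -0.04 0"

```text
t: 12.45
eef_pos: [0.4385, 0.2193, 0.1739]
tool_rot: [0.003, 0.999, -0.052, -0.004]
contact_force: [0.3, -0.5, 0.9]
gripper_width: 0.003
grasp_force: 0.0
```

Run:
```python
from h import *
show()
for c in ['side','scene','wrist']:
    p=bot.read_camera(c)
    if c!='side': save(p,c+'6')
    for q in ['top_half_edge','top_half_hinge','top_half_bolt_knob']:print(c,q,[(np.round(cup(r['xyz'])*1e3,1),round(r['confidence'],2)) for r in bot.landmark_of(p,q)][:2])
cv2.imwrite('pics/d6.png',np.hstack([cv2.resize(cv2.imread('pics/wrist6.png'),(400,300)),cv2.resize(cv2.imread('pics/scene6.png')[100:280,160:400],(400,300))]))
```

```text
t 12.45 cup mm [[-165.2   65.3   83.9]] tool in cup
 [[ 1.     0.002 -0.007]
 [ 0.002 -1.    -0.007]
 [-0.007  0.007 -1.   ]] F [ 0.3 -0.5  0.9] 0.002578412681377933
side top_half_edge [(array([[-163.8,  171. ,   98.9]]), 0.84)]
side top_half_hinge [(array([[-14.4,  90.5, 102.5]]), 0.98)]
side top_half_bolt_knob [(array([[-84.3, 177. ,  25.2]]), 0.7), (array([[-166.3,  166.3,   99.7]]), 0.16)]
scene top_half_edge [(array([[-167.3,  167.6,   98.3]]), 0.71)]
scene top_half_hinge [(array([[-11.1,  88.7, 100.7]]), 0.76), (array([[-142.9,   96.1,  -89.6]]), 0.5)]
scene top_half_bolt_knob []
wrist top_half_edge [(array([[-166. ,  171.2,   99.7]]), 0.59)]
wrist top_half_hinge []
wrist top_half_bolt_knob [(array([[-83.1, 179.9,  23.7]]), 0.97)]
```

View pics/d6.png

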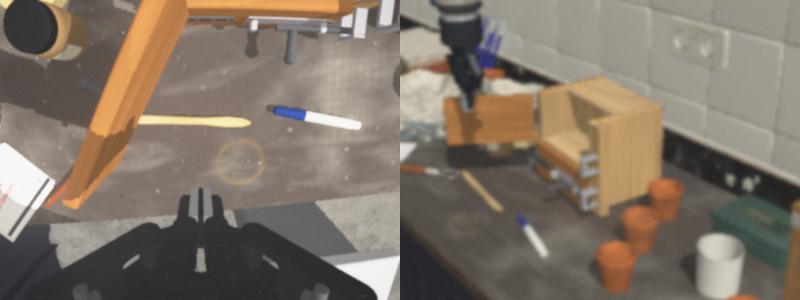

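The door is open to about 2.06 rad (free edge at (70,205) in the wrist crop), and the bottom half is still shut. Now to the pot.

>>> send_rows --deltas "0.01 0.045 0 0;0.02 0.092 0 0;0.03 0.14 0 0;0.04 0.188 0 0;0.05 0.236 0 0" --claw 1

```text
t: 13.55
eef_pos: [0.4669, -0.0194, 0.1776]
tool_rot: [-0.0, 0.999, -0.052, 0.0]
contact_force: [1.2, 0.2, -1.0]
gripper_width: 0.843
grasp_force: 0.0
```

>>> send_rows --deltas "0.01 0.045 0 0;0.02 0.09 0.03 0;0.026 0.128 0.07 0;0.026 0.128 0.1 0;0.026 0.128 0.1 0"

```text
t: 14.05
eef_pos: [0.4758, -0.1488, 0.0736]
tool_rot: [0.0, 0.999, -0.054, -0.004]
contact_force: [-0.8, 0.2, -0.2]
gripper_width: 1.001
grasp_force: 0.0
```

Run:
```python
from h import *
show()
o=bot.get_obs();print(o['eef_pos'])
vu=np.argwhere(np.ones((384,512),bool))[:,::-1]
for c in ['wrist','side','scene']:
    p=bot.read_camera(c)
    if c=='wrist': save(p,'w7')
    print(c,[(np.round(cup(r['xyz'])*1e3,1),round(r['confidence'],2)) for r in bot.landmark_of(p,'pot_centre')][:5])
    for r in bot.masks_of(p,'pot_centre'):
        w=world(p,np.argwhere(r['mask'])[:,::-1]);t=cup(w[w[:,2]>.05])*1e3
        t=t[np.hypot(t[:,0]+88,t[:,1]+300)<50]
        if len(t)>20: print('  rim',cv2.minEnclosingCircle(t[:,:2].astype('f4')))
    w=world(p,vu); e=cup(w-o['eef_pos']+S)*1e3
    k=(abs(e[:,0])<14)&(abs(e[:,1])>43)&(abs(e[:,1])<58)&(w[:,2]>.064)&(w[:,2]<.14)
    v=w[k]; print('finger lowest z',np.sort(v[:,2])[:8])
```

```text
t 14.05 cup mm [[ -89.6 -296.8  -16.4]] tool in cup
 [[ 1.    -0.002 -0.009]
 [-0.002 -1.    -0.001]
 [-0.009  0.001 -1.   ]] F [-0.8  0.2 -0.2] 1.000852265785939
[ 0.47575554 -0.14876786  0.07361356]
wrist [(array([[ -82.2, -297.2,  -59.8]]), 0.96), (array([[   8.7, -227. ,  -57.4]]), 0.76)]
  rim ((-86.182373046875, -300.2716979980469), 32.30996322631836)
finger lowest z [0.10379322 0.10380859 0.103901   0.10398782 0.10410126 0.10415412
 0.10416003 0.10428685]
side [(array([[   9.8, -230.9,  -54.4]]), 0.89), (array([[ -91.5, -301.4,  -59.3]]), 0.74), (array([[ -16.9, -509.2,  -59.7]]), 0.54)]
  rim ((-89.97857666015625, -299.99652099609375), 34.437767028808594)
finger lowest z [0.10642787 0.10715589 0.10745088 0.10911336 0.11094736 0.11147268
 0.11251104 0.11260282]
scene [(array([[ -16.5, -509.8,  -59. ]]), 0.86), (array([[ 103.5, -169.9,  -58.5]]), 0.78), (array([[   8.9, -230. ,  -56.5]]), 0.77), (array([[ -83.9, -298.2,  -62.1]]), 0.69)]
  rim ((-86.26498413085938, -300.09912109375), 34.17380905151367)
finger lowest z [0.1088726  0.10945589 0.10949279 0.10967074 0.10968341 0.10987561
 0.10992059 0.10999773]
```

View pics/w7.png

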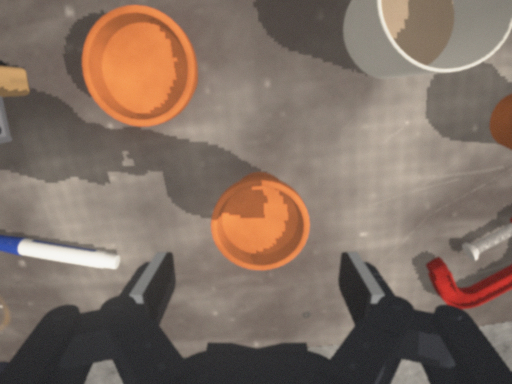

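The pot at (260,222) is centred between the open jaws, whose tips are at about 105 mm (31 mm above the TCP reading). I'll descend 60 mm and grip.

>>> send_rows --deltas "0.001 0.002 0.02 0;0.001 0.002 0.04 0;0.001 0.002 0.055 0;0.001 0.002 0.06 0;0.001 0.002 0.06 0"

```text
t: 15.0
eef_pos: [0.48, -0.1497, 0.0175]
tool_rot: [-0.0, 0.999, -0.052, -0.0]
contact_force: [-0.3, -0.2, 0.2]
gripper_width: 1.0
grasp_force: 0.0
```

>>> send_rows --deltas "0 0 0 0;0 0 0 0;0 0 0 0;0 0 0 0;0 0 0 0" --claw 0 --force 30

```text
t: 15.5
eef_pos: [0.4813, -0.1503, 0.0189]
tool_rot: [0.0, 0.999, -0.053, 0.001]
contact_force: [-1.2, -0.4, 6.2]
gripper_width: 0.717
grasp_force: 31.2
```

>>> send_rows --deltas "0 0 -0.02 0;0 0 -0.06 0;0 0 -0.1 0;0 0 -0.13 0;0 0 -0.13 0"

```text
t: 16.0
eef_pos: [0.4832, -0.1506, 0.1521]
tool_rot: [0.0, 0.999, -0.053, 0.004]
contact_force: [0.8, -0.6, -1.5]
gripper_width: 0.719
grasp_force: 33.2
```

Run:
```python
from h import *
show()
o=bot.get_obs()
vu=np.argwhere(np.ones((384,512),bool))[:,::-1]
for c in ['side','scene']:
    p=bot.read_camera(c)
    print(c,[(np.round(cup(r['xyz'])*1e3,1),round(r['confidence'],2)) for r in bot.landmark_of(p,'pot_centre')][:5])
    if c=='side':cv2.imwrite('pics/s8.png',cv2.resize(cv2.cvtColor(p['img'],cv2.COLOR_RGB2BGR)[60:240,180:380],(500,450)))
```

```text
t 16.0 cup mm [[ -82.  -297.9   62.1]] tool in cup
 [[ 1.     0.     0.009]
 [ 0.    -1.     0.   ]
 [ 0.009 -0.    -1.   ]] F [ 0.8 -0.6 -1.5] 0.7187443631511181
side [(array([[  11.8, -227.2,  -57.9]]), 0.83), (array([[ -16.3, -508.9,  -58. ]]), 0.82), (array([[ -87.8, -297.8,   70.7]]), 0.78)]
scene [(array([[   9.1, -230.9,  -56.9]]), 0.89), (array([[ 106. , -174.6,  -62.7]]), 0.78), (array([[ -18.1, -507.6,  -57.2]]), 0.73), (array([[ -84.9, -297.9,   68.5]]), 0.59)]
```

View pics/s8.png

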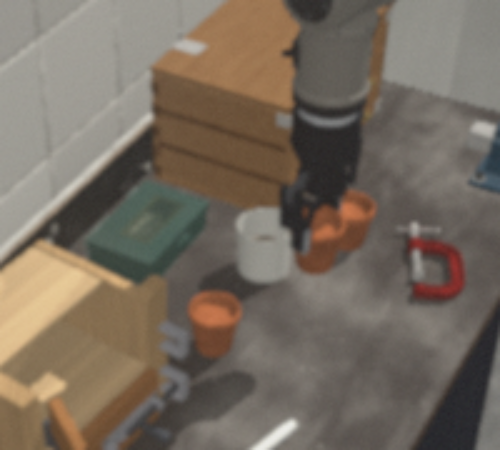

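The pot is held upright, seen at (320,240) in the crop. I'll carry it in front of the hatch.

>>> send_rows --deltas "0 -0.045 0 0;0 -0.092 0 0;0 -0.14 0 0;0 -0.188 0 0;0 -0.236 0 0"

```text
t: 16.7
eef_pos: [0.5038, 0.0864, 0.1462]
tool_rot: [0.001, 0.999, -0.052, -0.001]
contact_force: [0.5, -0.8, -0.8]
gripper_width: 0.718
grasp_force: 33.3
```

>>> send_rows --deltas "0 -0.04 0.01 0;0 -0.062 0.02 0;0 -0.062 0.03 0;0 -0.062 0.03 0;0 -0.062 0.03 0"

```text
t: 17.2
eef_pos: [0.5108, 0.1445, 0.1168]
tool_rot: [0.001, 0.999, -0.053, -0.001]
contact_force: [0.5, -1.0, -0.7]
gripper_width: 0.717
grasp_force: 33.3
```

Run:
```python
from h import *
show()
for c in ['side','scene','wrist']:
    p=bot.read_camera(c)
    print(c,[(np.round(cup(r['xyz'])*1e3,1),round(r['confidence'],2)) for r in bot.landmark_of(p,'pot_centre')][:4])
    for r in bot.masks_of(p,'pot_centre'):
        t=cup(world(p,np.argwhere(r['mask'])[:,::-1]))*1e3;t=t[np.hypot(t[:,0]+88,t[:,1])<50]
        if len(t)>30: print('  z',np.percentile(t[:,2],[1,99]),'mid xy',cv2.minEnclosingCircle(t[:,:2].astype('f4')))
```

```text
t 17.2 cup mm [[-85.6  -1.5  26.8]] tool in cup
 [[ 1.    -0.002 -0.002]
 [-0.002 -1.    -0.002]
 [-0.002  0.002 -1.   ]] F [ 0.5 -1.  -0.7] 0.716945311000361
side [(array([[  12.3, -232.9,  -55.9]]), 0.86), (array([[ -18.3, -511.5,  -60.2]]), 0.8), (array([[-89.1,   0.4,  37.5]]), 0.72)]
  z [10.61874353 71.71138539] mid xy ((-93.64152526855469, -3.2266876697540283), 32.71726989746094)
scene [(array([[   6.9, -229. ,  -57.9]]), 0.9), (array([[ -18.9, -508.2,  -59.6]]), 0.82), (array([[-85.9,  -1.3,  37.7]]), 0.79), (array([[ 105.7, -173.2,  -60.8]]), 0.78)]
  z [10.398051   72.12756167] mid xy ((-89.14034271240234, -4.10444450378418), 37.314945220947266)
wrist [(array([[-83.6,  -0.6,  40.4]]), 0.93)]
  z [21.90490383 73.18750232] mid xy ((-90.00045776367188, -6.209902286529541), 38.30636215209961)
```

>>> send_rows --deltas "0.03 -0.001 -0.003 0;0.06 -0.001 -0.003 0;0.09 -0.001 -0.003 0;0.115 -0.001 -0.003 0;0.128 -0.001 -0.003 0"

```text
t: 18.15
eef_pos: [0.6409, 0.1335, 0.1207]
tool_rot: [0.0, 0.999, -0.053, 0.001]
contact_force: [-0.1, -0.5, -0.4]
gripper_width: 0.721
grasp_force: 33.3
```

>>> send_rows --deltas "0 0 0 0;0 0 0.005 0;0 0 0.009 0;0 0 0.0115 0;0 0 0.0115 0"

```text
t: 18.65
eef_pos: [0.6383, 0.1344, 0.1092]
tool_rot: [-0.0, 0.999, -0.052, -0.0]
contact_force: [-0.5, 0.8, -1.6]
gripper_width: 0.714
grasp_force: 33.3
```

Run:
```python
from h import *
show()
for c in ['side','scene','wrist']:
    p=bot.read_camera(c)
    print(c,[(np.round(cup(r['xyz'])*1e3,1),round(r['confidence'],2)) for r in bot.landmark_of(p,'pot_centre')][:4])
```

```text
t 18.65 cup mm [[42.3  1.9 19.2]] tool in cup
 [[ 1.     0.001 -0.   ]
 [ 0.001 -1.     0.   ]
 [-0.    -0.    -1.   ]] F [-0.5  0.8 -1.6] 0.713990803058313
side [(array([[35.5,  4.8, 28. ]]), 0.67), (array([[   9.6, -231. ,  -55.2]]), 0.66), (array([[ -16.3, -510.4,  -59.1]]), 0.53), (array([[-134.9, -102.5,  -91.1]]), 0.42)]
scene [(array([[ 106.6, -173.2,  -62.3]]), 0.97), (array([[ -18. , -508.8,  -60.3]]), 0.92), (array([[43.4, -0.8, 26.9]]), 0.77), (array([[-22.9, 253.5, -89.2]]), 0.63)]
wrist []
```

>>> send_rows --deltas "0 0 0.0015 0;0 0 0.0015 0"

```text
t: 19.15
eef_pos: [0.6396, 0.1343, 0.1091]
tool_rot: [-0.0, 0.999, -0.052, 0.001]
contact_force: [-2.2, 0.6, 8.2]
gripper_width: 0.718
grasp_force: 33.9
```

>>> send_rows --deltas "0 0 0 0;0 0 0 0;0 0 0 0;0 0 0 0" --claw 0.95

```text
t: 19.55
eef_pos: [0.6386, 0.1341, 0.1073]
tool_rot: [0.0, 0.999, -0.052, -0.0]
contact_force: [-0.6, -0.5, -0.6]
gripper_width: 0.948
grasp_force: 0.0
```

>>> send_rows --deltas "0 0 -0.02 0;0 0 -0.06 0;0 0 -0.1 0;-0.04 0 -0.1 0;-0.08 0 -0.1 0"

```text
t: 20.05
eef_pos: [0.5597, 0.1424, 0.2089]
tool_rot: [-0.0, 0.999, -0.053, 0.002]
contact_force: [-0.5, 1.4, 0.0]
gripper_width: 0.949
grasp_force: 0.0
```

Run:
```python
from h import *
show()
for c in ['side','scene','wrist']:
    p=bot.read_camera(c)
    if c=='wrist': save(p,'w9')
    print(c,[(np.round(cup(r['xyz'])*1e3,1),round(r['confidence'],2)) for r in bot.landmark_of(p,'pot_centre')][:4])
    print(c,[(np.round(cup(r['xyz'])*1e3,1),round(r['confidence'],2)) for r in bot.landmark_of(p,'top_half_edge')][:1])
    for r in bot.masks_of(p,'pot_centre'):
        t=cup(world(p,np.argwhere(r['mask'])[:,::-1]))*1e3;t=t[(np.hypot(t[:,0]-42,t[:,1])<50)&(t[:,2]>50)]
        if len(t)>20: print('  rim z',np.percentile(t[:,2],[1,50,99]),t[:,:2].min(0),t[:,:2].max(0))
```

```text
t 20.05 cup mm [[-36.7   1.5 118.9]] tool in cup
 [[ 1.    -0.001  0.003]
 [-0.001 -1.     0.001]
 [ 0.003 -0.001 -1.   ]] F [-0.5  1.4  0. ] 0.9490619038091089
side [(array([[42. ,  0.2, 29.9]]), 0.97), (array([[ -16.8, -510.3,  -56.9]]), 0.81), (array([[  10.8, -228.6,  -54.9]]), 0.74)]
side [(array([[-164.7,  168. ,  101. ]]), 0.63)]
scene [(array([[   8.3, -228. ,  -55.6]]), 0.88), (array([[ -16.9, -506.6,  -58. ]]), 0.76), (array([[ 106.8, -174.7,  -60.7]]), 0.72), (array([[41. ,  0.9, 24.4]]), 0.59)]
scene [(array([[-166.4,  164.5,  101.8]]), 0.88)]
  rim z [50.14223709 56.9803506  62.97986398] [  6.9061086  -31.13547427] [68.85626157 30.71978445]
wrist [(array([[43. ,  3.1, 28.7]]), 0.86), (array([[ 110.2, -174. ,  -57.5]]), 0.81), (array([[  11.3, -225.7,  -56.7]]), 0.79)]
wrist []
  rim z [50.01696002 51.90434018 63.58644217] [ 10.74367681 -32.13010062] [62.13326376 31.21135852]
```

View pics/w9.png

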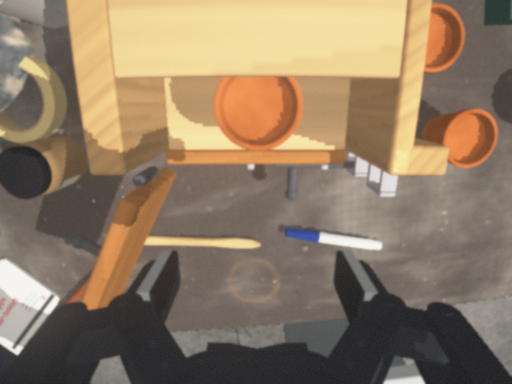

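The wrist view shows the pot at (260,105) standing clear behind the hatch sill. Now I'll take the shut fingers over the door to its outer side.

>>> send_rows --deltas "-0.018 -0.037 0 0;-0.036 -0.074 0 0;-0.054 -0.112 0 0;-0.072 -0.15 0 0;-0.09 -0.188 0 0" --claw 0

```text
t: 21.15
eef_pos: [0.4889, 0.3404, 0.2076]
tool_rot: [-0.0, 0.999, -0.053, 0.0]
contact_force: [0.4, 0.4, 0.2]
gripper_width: 0.091
grasp_force: 0.0
```

>>> send_rows --deltas "0 0 0 0;0 0 0.03 0;0 0 0.06 0;0 0 0.072 0;0 0 0.072 0"

```text
t: 21.65
eef_pos: [0.4886, 0.3377, 0.1339]
tool_rot: [0.001, 0.999, -0.053, -0.001]
contact_force: [0.5, 0.1, 0.8]
gripper_width: 0.003
grasp_force: 0.0
```

Run:
```python
from h import *
show()
p=bot.read_camera('side')
print([(np.round(cup(r['xyz'])*1e3,1),round(r['confidence'],2)) for r in bot.landmark_of(p,'top_half_edge')][:1])
```

```text
t 21.65 cup mm [[-127.9  188.3   43.9]] tool in cup
 [[ 1.     0.    -0.002]
 [ 0.    -1.    -0.003]
 [-0.002  0.003 -1.   ]] F [0.5 0.1 0.8] 0.0026244566368105937
[(array([[-166.5,  164.4,   99.5]]), 0.61)]
```

>>> send_rows --deltas "-0.009 0.02 0 0;-0.017 0.036 0 0;-0.024 0.052 0 0;-0.028 0.067 0 0;-0.031 0.081 0 0"

```text
t: 22.25
eef_pos: [0.4506, 0.2612, 0.1368]
tool_rot: [-0.001, 0.999, -0.052, 0.001]
contact_force: [-0.4, -0.5, -0.2]
gripper_width: -0.001
grasp_force: 0.2
```

>>> send_rows --deltas "-0.001 0.014 0 0;0 0.029 0 0;0.002 0.043 0 0;0.005 0.057 0 0;0.01 0.071 0 0"

```text
t: 22.75
eef_pos: [0.4528, 0.1887, 0.1356]
tool_rot: [-0.0, 0.999, -0.052, 0.0]
contact_force: [0.4, 0.2, 0.3]
gripper_width: 0.001
grasp_force: 0.3
```

>>> send_rows --deltas "0.006 0.013 0 0;0.0135 0.026 0 0;0.022 0.038 0 0;0.032 0.0485 0 0;0.042 0.058 0 0"

```text
t: 23.25
eef_pos: [0.4888, 0.1265, 0.1356]
tool_rot: [0.0, 0.999, -0.053, 0.0]
contact_force: [-0.1, 0.6, 1.1]
gripper_width: -0.001
grasp_force: 0.3
```

>>> send_rows --deltas "0.012 0.009 0 0;0.025 0.0165 0 0;0.038 0.0225 0 0;0.051 0.0275 0 0;0.066 0.031 0 0"

```text
t: 23.75
eef_pos: [0.5514, 0.0894, 0.1354]
tool_rot: [0.0, 0.999, -0.052, -0.0]
contact_force: [0.6, 0.5, 0.3]
gripper_width: -0.002
grasp_force: 0.1
```

>>> send_rows --deltas "0.006 0.001 0 0;0.011 0.002 0 0;0.015 0.002 0 0;0.015 0.002 0 0"

```text
t: 24.15
eef_pos: [0.5651, 0.0867, 0.1354]
tool_rot: [0.0, 0.999, -0.052, -0.0]
contact_force: [-0.6, 0.2, -0.2]
gripper_width: -0.004
grasp_force: 0.0
```

Run:
```python
from h import *
show()
for c in ['side','wrist','scene']:
    p=bot.read_camera(c)
    for q in ['top_half_edge','top_half_bolt_knob']:print(c,q,[(np.round(cup(r['xyz'])*1e3,1),round(r['confidence'],2)) for r in bot.landmark_of(p,q)][:1])
```

```text
t 24.15 cup mm [[-25.4 -53.3  45.4]] tool in cup
 [[ 1.     0.001 -0.001]
 [ 0.001 -1.    -0.   ]
 [-0.001  0.    -1.   ]] F [-0.6  0.2 -0.2] -0.0037232138523279825
side top_half_edge [(array([[ -9.5, -75. , 100.2]]), 0.58)]
side top_half_bolt_knob [(array([[-53.6, -13.3,  24.9]]), 0.69)]
wrist top_half_edge [(array([[ -3.8, -73.2, 101.5]]), 0.92)]
wrist top_half_bolt_knob [(array([[-54.9, -12.6,  21.2]]), 0.54)]
scene top_half_edge [(array([[ -9.7, -80.6, 101.1]]), 0.86)]
scene top_half_bolt_knob [(array([[-58.5, -14.7,  23.4]]), 0.65)]
```

>>> send_rows --deltas "0.002 0 0 0;0.003 0 0 0;0.003 0 0 0"

```text
t: 24.9
eef_pos: [0.5651, 0.0867, 0.1351]
tool_rot: [0.0, 0.999, -0.052, -0.003]
contact_force: [-10.7, 1.4, 7.9]
gripper_width: -0.0
grasp_force: 5.4
```

The door is shut against its stop. Next I'll push the bolt home from the left side of the knob.

>>> send_rows --deltas "-0.025 0 0 0;-0.038 -0.02 0 0;-0.038 -0.055 0 0;-0.038 -0.083 0 0;-0.038 -0.083 0 0"

```text
t: 25.4
eef_pos: [0.5392, 0.1782, 0.1357]
tool_rot: [-0.001, 0.999, -0.049, 0.0]
contact_force: [-0.8, -0.1, 1.0]
gripper_width: 0.001
grasp_force: 0.0
```

Run:
```python
from h import *
show()
```

```text
t 25.4 cup mm [[-60.8  35.   45.7]] tool in cup
 [[ 1.     0.007  0.001]
 [ 0.007 -1.     0.003]
 [ 0.001 -0.003 -1.   ]] F [-0.8 -0.1  1. ] 0.001435887868460196
```

>>> send_rows --deltas "-0.001 0 0.025 0;-0.001 0 0.045 0;-0.001 0 0.048 0;-0.001 0.01 0.048 0;-0.001 0.018 0.048 0"

```text
t: 25.9
eef_pos: [0.537, 0.1536, 0.0885]
tool_rot: [-0.0, 0.999, -0.053, 0.001]
contact_force: [0.5, -0.7, 0.9]
gripper_width: 0.002
grasp_force: 0.0
```

>>> send_rows --deltas "0 0.007 0 0;0 0.014 0 0;0 0.02 0 0;0 0.025 0 0;0 0.025 0 0"

```text
t: 26.4
eef_pos: [0.5339, 0.1291, 0.0879]
tool_rot: [0.0, 0.999, -0.053, 0.0]
contact_force: [0.3, -0.3, -0.6]
gripper_width: 0.001
grasp_force: 0.1
```

Run:
```python
from h import *
show()
for c in ['side','wrist','scene']:
    p=bot.read_camera(c)
    for q in ['top_half_edge','top_half_bolt_knob']:print(c,q,[(np.round(cup(r['xyz'])*1e3,1),round(r['confidence'],2)) for r in bot.landmark_of(p,q)][:1])
```

```text
t 26.4 cup mm [[-60.9 -14.4  -2.1]] tool in cup
 [[ 1.    -0.001  0.   ]
 [-0.001 -1.    -0.   ]
 [ 0.     0.    -1.   ]] F [ 0.3 -0.3 -0.6] 0.0006162702491655195
side top_half_edge []
side top_half_bolt_knob [(array([[-20.8, 256.6, -91.7]]), 0.21)]
wrist top_half_edge []
wrist top_half_bolt_knob [(array([[-54.5, -33.5,  22.3]]), 0.63)]
scene top_half_edge [(array([[ -6.4, -80.1, 100.1]]), 0.97)]
scene top_half_bolt_knob [(array([[-22.3, 252.2, -87.5]]), 0.53)]
```

Knob at about -34 and home is about -40, so I'll push on until the stop is felt.

>>> send_rows --deltas "0 0.002 0 0;0 0.004 0 0;0 0.0055 0 0;0 0.0055 0 0"

```text
t: 27.25
eef_pos: [0.5332, 0.1254, 0.0877]
tool_rot: [-0.001, 0.999, -0.052, 0.0]
contact_force: [0.2, 4.4, -1.6]
gripper_width: 0.003
grasp_force: 1.7
```

>>> send_rows --deltas "0 0.001 0 0;0 0.002 0 0;0 0.002 0 0"

```text
t: 27.55
eef_pos: [0.5332, 0.125, 0.0878]
tool_rot: [-0.001, 0.999, -0.051, 0.0]
contact_force: [0.4, 6.9, -1.8]
gripper_width: 0.0
grasp_force: 3.7
```

The force is rising with no further travel, so the stop is reached. I'll back off and check.

>>> send_rows --deltas "0 -0.005 0 0;0 -0.018 0 0;-0.01 -0.018 -0.04 0;-0.03 -0.018 -0.085 0;-0.05 -0.018 -0.13 0"

```text
t: 28.05
eef_pos: [0.4843, 0.1455, 0.2185]
tool_rot: [0.001, 0.999, -0.053, -0.001]
contact_force: [0.5, 0.3, 0.8]
gripper_width: -0.001
grasp_force: 0.0
```

Run:
```python
from h import *
show()
for c in ['side','wrist','scene']:
    p=bot.read_camera(c)
    for q in ['top_half_edge','top_half_bolt_knob','pot_centre','enamel_mug','marker','wood_tool','soap_jar']:print(c,q,[(np.round((cup(r['xyz']) if 'a' not in q[:3] and q[:3] in('top','pot') else np.array(r['xyz']))*1e3,1).ravel().tolist(),round(r['confidence'],2)) for r in bot.landmark_of(p,q)][:4])
```

```text
t 28.05 cup mm [[-112.    -3.3  128.5]] tool in cup
 [[ 1.    -0.    -0.001]
 [-0.    -1.    -0.002]
 [-0.001  0.002 -1.   ]] F [0.5 0.3 0.8] -0.001215430349471493
side top_half_edge [([-8.3, -78.8, 98.0], 0.83)]
side top_half_bolt_knob [([-56.7, -41.1, 25.9], 0.64), ([37.5, -0.7, 29.8], 0.55)]
side pot_centre [([11.4, -229.4, -56.8], 0.83), ([-17.5, -510.3, -58.2], 0.63)]
side enamel_mug [([598.1, -256.8, -0.4], 0.94)]
side marker [([450.5, 46.9, -1.7], 0.56)]
side wood_tool [([466.0, 243.2, 0.2], 0.57)]
side soap_jar [([596.7, 395.8, -0.1], 0.85), ([466.3, 246.6, 1.4], 0.61), ([590.7, 229.3, 194.1], 0.48)]
wrist top_half_edge [([-0.9, -73.1, 100.0], 0.82)]
wrist top_half_bolt_knob []
wrist pot_centre [([10.2, -228.5, -61.6], 0.56), ([-15.4, 92.0, 101.1], 0.28)]
wrist enamel_mug []
wrist marker [([454.0, 44.2, -3.2], 0.87)]
wrist wood_tool [([465.6, 245.5, -0.7], 0.93)]
wrist soap_jar [([602.3, 389.8, -2.6], 0.79)]
scene top_half_edge [([-9.1, -79.8, 97.3], 0.69)]
scene top_half_bolt_knob [([-54.8, -39.4, 25.1], 0.51), ([-23.8, 249.6, -86.4], 0.44), ([-132.7, -105.6, -87.0], 0.34)]
scene pot_centre [([8.3, -227.9, -60.0], 0.96), ([105.0, -174.6, -63.3], 0.93), ([-19.5, -508.1, -57.5], 0.69), ([41.7, 1.5, 29.3], 0.49)]
scene enamel_mug [([592.8, 226.4, 188.9], 0.56), ([593.4, -258.5, -0.5], 0.55)]
scene marker [([449.8, 48.4, 3.8], 0.57)]
scene wood_tool []
scene soap_jar [([600.8, 389.9, 2.8], 0.81)]
```

The pot is on the shelf, the door is shut, the bolt is home and the bystanders are where they were.

```bash
python3 -c "
from station import bot
print(bot.hand_in())"
```

```text
the job is handed in; nothing more can be done
None
```

The job is handed in, with no verdict returned: by camera the pot stands on the shelf (42 mm in, centred), the top half is shut and bolted, and the mug, marker, tool and jar have not moved; I viewed 11 pictures, one over the limit of 10.

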